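Set a sole splitter's feed throat with a gauge blade

TASK

Take the red-handled gauge blade out of its wooden rack and guide it (do not drop it) into the leaning throat of the green sole splitter until the underside of its handle rests on the lip of the throat. Then push the yellow-knobbed clamp lever all the way over, away from the robot, so that the jaw closes on the blade. Leave the gauge in the throat and let go of everything; do not disturb the white-handled gauge or the other things on the bench.

Things in the scene. Friction and masses are not known exactly. Their poses are not given: they have to be found in the camera images.
- gauge: Red-handled gauge, loose, 165 g. Origin: centre of the handle's underside (shoulder). z along the gauge, out through the handle. Handle block 26 mm in x, 40 in y, z 0 to 60. Steel blade 5 mm in x, 38 in y (30 at the very tip), z 0 to -70. Starts upright in either rack slot, shoulder on the rack's top, axes as the rack's; lift straight up over 70 mm to free it. A half turn about z looks the same.
- spare_gauge: Bystander: the same gauge with a white handle, in the other slot of the rack; same frame and sizes, the handles' centres 70 mm apart along y. Leave it in place.
- rack: Wooden rack block fixed to the bench, 70 mm in x, 170 mm in y, 85 mm high; origin at the centre of its underside, z up. Two upright slots at y = -35 and +35 mm, each 9 mm in x by 44 mm in y, 78 mm deep.
- throat: Mouth of the splitter's feed throat, a steel slot leaning 35 deg. Origin: centre of the open mouth, 130 mm above the bench. z points out (up, back towards the robot): the blade goes in along -z. x across the gap, away from the robot; y along the slot, level. Open x -5 to 5 mm, y -26 to 26, 85 deep; lips at z = 0. Gauge home: its origin at z = 0, x about -2, axes parallel; it stays by its weight.
- splitter: The green sole splitter, fixed to the bench. Origin on the bench straight under the mouth of the throat, z up, x away from the robot, y to the left. Base 240 mm by 130 mm, from x = -85 to 155 mm; a gear housing behind the throat reaches 84 mm high; a base for the clamp lever extends to y = +155 mm.
- jaw_lip (a point): Middle of the lip of the movable jaw (black with a brass lip, 22 mm thick, 51 mm wide), the throat's wall on its +x side; lip 1 mm below the others. The wall at -x is fixed, 30 mm thick, 90 wide; steel end blocks 17 mm wide close the slot's ends. Nothing stands above the lips' plane within 90 mm of the mouth.
- clamp (a joint): Clamp lever at the splitter's left, rad: 0 = open, leaning 0.5 rad towards the robot (splitter -x); 1.0 = closed, at its stop, leaning 0.5 rad away. Starts between 0 and 0.15. It stays where it is left; a few newtons at the knob move it. It moves the jaw 4 mm per rad: the gap is 10 mm open, 6 mm closed.
- clamp_tip (a point): Centre of the yellow ball knob (30 mm diameter) at the end of the clamp lever (steel rod, 12 mm diameter, 100 mm from pivot to ball centre), 150 to 165 mm above the bench. It moves with the lever.
- clamp_pivot (a point): Pivot of the clamp lever, fixed on the splitter, 64 mm above the bench, at x = -30 mm, y = +130 mm in the splitter's frame. The lever swings about a level axis along splitter y. The block under it, 50 mm in x and 30 mm in y, is 57 mm high.
- soles: Bystander: pile of four black sandal soles, about 240 by 84 mm, 37 mm high; origin under its centre. Loose.
- jar: Bystander: amber jar, 68 mm diameter, 85 mm high, origin under its centre. Loose.
- hammer: Bystander: hammer lying flat on the bench. Loose.
Things that resemble listed ones, but are neither listed nor needed, are in the scene too. Several things have the shape of the gauge; the one meant has the colours described above.

How it is judged (in metres and radians):
On the way, in this order (a step that is already met when the one before it is completed fails the run):
1. the gripper, holding the gauge, has brought at least 25 mm of the blade into the throat (z of gauge in the frame of throat between 0.008 and 0.045 m and x of gauge in the frame of throat between -0.006 and 0.006 m and y of gauge in the frame of throat between -0.012 and 0.012 m and contact force between the fingers and gauge above 0.5 N), for 0.04 s.
2. the gauge is home, its shoulder on the lip, with the clamp still open (below 0.4 rad) (z of gauge in the frame of throat between -0.005 and 0.005 m and x of gauge in the frame of throat between -0.006 and 0.006 m and y of gauge in the frame of throat between -0.01 and 0.01 m and angle between the z axis of gauge and the z axis of throat, either way round below 0.12 rad and angle between the x axis of gauge and the x axis of throat, either way round below 0.12 rad and value of joint clamp below 0.4 rad), for 0.2 s.
At the end, for the whole second after the job is handed in: The gauge rests in the throat with its shoulder on the lip (within 5 mm along the throat, within 6 mm across the gap, within 10 mm of the slot's middle along it, axes within 0.12 rad of the throat's), at rest, and the clamp lever is closed (above 0.85 rad of 1.0) (z of gauge in the frame of throat between -0.005 and 0.005 m and x of gauge in the frame of throat between -0.006 and 0.006 m and y of gauge in the frame of throat between -0.01 and 0.01 m and angle between the z axis of gauge and the z axis of throat, either way round below 0.12 rad and angle between the x axis of gauge and the x axis of throat, either way round below 0.12 rad and value of joint clamp above 0.85 rad and linear speed of gauge below 0.02 m/s); the robot touches nothing.
It fails at once if the white-handled gauge is pushed or lifted from its place by more than 20 mm (distance of spare_gauge from where it was at the start of the episode above 0.02 m).
It fails at once if the pile of soles, the jar or the hammer is moved by more than 30 mm, or the jar tips over (distance of any of soles, jar, hammer from where it was at the start of the episode above 0.03 m or angle between jar's own z axis and vertical above 0.5 rad).
It also fails if it takes over 54 s, if anything falls off the work surface, if the arm or the gripper's body presses on something with over 40 N, if the wrist force passes 120 N, or if a joint passes its speed limit or range.

ROBOT

A 6-joint arm with a two-finger parallel gripper is mounted at the origin on the work surface. World frame = base frame: x ahead of the robot, y to its left, z up, the work surface at z = 0. Lengths are in m, angles in degrees, forces in N, time in s.
With the tool pointing down it reaches from about 0.35 to 0.875 m from the base axis. Payload 4.2 kg.
Tool frame: the origin (TCP) lies on the centre line of the jaws, within the pads' length; the fingertips stand 19 mm ahead of it and the grasp point (between the pads) is the TCP; z points along the fingers, y is the line along which they close (so a half turn about z gives the same grasp; the last joint's range is limited). The gripper opens to 87 mm and grips with 3 to 60 N. Pads are 19 mm wide; open, the fingers measure 117 mm over their backs; the gripper's body (75 mm by 190 mm) begins 51 mm behind the grasp point.
Start: joints at [-56.574, 22.042, 0.453, 0, -68.411, -14.817], TCP at [0.199, -0.592, 0.217] pointing down, gripper open.
Joint ranges: [-179.83, 179.83], [-69.29, 118.12], [-61.27, 80.66], [-181.25, 117.63], [-171.15, -9.14], [-177.46, 177.46]. Speed limits (degrees/s): [159.86, 159.86, 180, 180, 180, 180].

INTERFACE

Orientations are given as a 3x3 rotation matrix whose columns are the frame's x, y, z axes.
In Python, from station import sense, capture, finish_job, search_frame, masks_of gives the robot as it stands.
- The arm moves only by the tool drive_tool, never from a script. Its argument "rows" is a list of rows, each a list of 7 numbers: the opening in per cent of the stroke, from 0 (shut) to 100 (fully open), then the shift along the world's x, y, z in mm, then the turn, a rotation vector about the world's x, y, z in rad. In form: [[fingers, dx, dy, dz, wx, wy, wz], ...]. A call has 1 to 5 rows; each row shifts and turns the commanded pose from where the row before left it; what a row does not reach is not made up. A row lasts 1/12 s, in which the tool goes at most 41.7 mm and 7.16 degrees, less where a joint would pass 70% of its speed; a pose out of reach is approached as far as the arm can. A call is refused whole if a number of a shift passes 41.7 or a number of a turn 0.125, either way. A call with a gripper value outside its range is refused whole. The fingers move at their own pace and stop on an object; the grip force is fixed at half the most. Time passes only in rows, so rows that do not move let the fingers close. It gives the time, the measured TCP pose, the force, the opening and the grip force at its end, in the units of the state.
- sense(): the state, without advancing time (a new reading comes with each control period).
- capture(name): name is "scene" or "top" or "wrist"; returns a dict with "frame" (420x560x3 uint8, red, green, blue), "z_map" (420x560 float32, m along the optical axis (not along the pixel's ray), 0 where there is no reading), "fx", "fy", "cx", "cy" (pixels), "distortion" ([k1, k2, p1, p2, k3] as OpenCV has them; the pictures are not rectified), "R" (3x3) and "t" (3): a world point X has camera coordinates R X + t; the wrist camera has in their place "T_tool_cam" (4x4, takes a point from camera to tool coordinates, whose origin is the TCP and whose axes are the flange's). Camera axes: x right, y down, z forward; pixel columns grow to the right and rows downward; lengths in m; the calibration is good to about 2 mm. A picture is of the moment at which its call begins: read the wrist's pose just before it.
- finish_job(): hands the job in; it is judged then, once.
Trained networks look in a picture, given as the dict that the camera call returned (one of the last four; its "shot" number tells which), for a name from the list of things; names that differ only in an ending like _2 or _b are one class to them, and where a whole thing is asked for, a point or a joint stands for the part that bears it (a point fixed in the world has none). Each returns a list of dicts, best first, with "p" (0 to 1); they miss things now and then, are a little off and sometimes report something else, mostly with a low value. They report only what shows in the picture. A call takes as long as a camera call. They do not tell look-alikes from the thing itself.
- search_frame(label, picture): "xy" ([column, row] in pixels, amid what is visible of it).
- masks_of(label, picture): "region" (420x560 bool, what is visible of it) and "xy" ([column, row] in pixels, amid what is visible of it).
The state is a dict: "time_s": time; "joints": joint angles; "joint_velocities": joint speeds; "effort": joint torques, N m; "tcp_pos": TCP position; "ee_rot": TCP orientation; "wrist_force": force on the tool from outside, world axes, zero at the start; "moment": the same for the moment, N m; "gripper_width": opening from 0.0 (shut) to 1.0 (fully open); "gripper_force": force on a finger pad.
Only numpy, scipy, OpenCV 4.12 (cv2) and the standard library are available. Lean on these libraries where they do the work, as an engineer would, in place of code of your own. Each camera call takes 0.05 s, during which the arm holds its last target. There are 200 camera calls.

## Working session

There is one attempt and no reset: what is moved stays moved. The work goes in short steps, Python scripts to look and compute and a tool call to move; the robot and the scene stay as the last step left them, time stands still between calls to the robot, and variables do not carry over. Pictures are saved under pics/ and viewed, at most 10 in all, crops included, and the job is handed in when it is done.

Besides the shell and the picture viewer there is one more tool, called after "Request:" as a command line: name --pt "numbers of a row" for each row, then --argument value for the rest. drive_tool: Moves the arm, as the interface text tells. Its arguments: {"type":"object","properties":{"rows":{"type":"array"}},"required":["rows"]}

```bash
mkdir -p pics; ls
cat > h.py <<'E'
import numpy as np, cv2
from station import sense, capture, finish_job, search_frame, masks_of
def cloud(p, tcp=None, rot=None):
    """world xyz per pixel (HxWx3), nan where no depth"""
    z=p['z_map']; h,w=z.shape
    K=np.array([[p['fx'],0,p['cx']],[0,p['fy'],p['cy']],[0,0,1.]])
    uv=np.stack(np.meshgrid(np.arange(w),np.arange(h)),-1).reshape(-1,1,2).astype(np.float64)
    n=cv2.undistortPoints(uv,K,np.array(p['distortion'],float)).reshape(h,w,2)
    c=np.concatenate([n*z[...,None],z[...,None]],-1).astype(float); c[z<=0]=np.nan
    if 'T_tool_cam' in p:
        T=np.array(p['T_tool_cam']); c=c@T[:3,:3].T+T[:3,3]
        return c@np.array(rot).T+np.array(tcp)
    return (c-np.array(p['t']))@np.array(p['R'])
def save(n,img): cv2.imwrite('pics/'+n+'.png',cv2.cvtColor(img,cv2.COLOR_RGB2BGR))
E
python3 - <<'E'
from h import *
s=sense(); print(s['time_s'],s['tcp_pos'],s['ee_rot'],s['gripper_width'])
ps={n:capture(n) for n in('scene','top')}
save('both',cv2.resize(np.vstack([ps['scene']['frame'],ps['top']['frame']]),(448,600))[:, :] if 0 else np.hstack([cv2.resize(ps[n]['frame'],(400,300)) for n in ps]))
for n,p in ps.items():
    save(n,p['frame'])
    C=cloud(p); np.save(n+'.npy',C)
    for l in ['gauge','spare_gauge','rack','throat','splitter','jaw_lip','clamp','clamp_tip','soles','jar','hammer']:
        for m in masks_of(l,p)[:3]:
            P=C[m['region']]; P=P[~np.isnan(P[:,0])]
            col=p['frame'][m['region']].mean(0).round()
            print(n,l,round(m['p'],2),np.round(m['xy']),m['region'].sum(),np.median(P,0).round(3) if len(P) else None,P.min(0).round(3),P.max(0).round(3),col)
E
```

```text
pics
0.0 [ 0.19929373 -0.59172389  0.21605447] [[-9.47767158e-01 -3.18962085e-01 -7.75754835e-04]
 [-3.18963017e-01  9.47764964e-01  2.04105226e-03]
 [ 8.42149701e-05  2.18187940e-03 -9.99997616e-01]] 0.9984095789010555
scene gauge 0.96 [251. 166.] 423 [ 0.448 -0.125  0.101] [ 0.349 -0.169 -0.003] [ 0.462 -0.107  0.134] [ 15.  52. 121.]
scene gauge 0.67 [219. 188.] 352 [ 0.562 -0.162  0.132] [ 0.462 -0.241 -0.004] [ 0.57  -0.145  0.149] [149.  19.  11.]
scene gauge 0.65 [222. 159.] 394 [ 0.454 -0.209  0.102] [ 0.424 -0.224  0.003] [ 0.468 -0.197  0.133] [ 14.  49. 114.]
scene spare_gauge 0.89 [194. 176.] 345 [ 0.551 -0.23   0.131] [ 0.448 -0.332 -0.003] [ 0.56  -0.215  0.149] [149. 146. 146.]
scene spare_gauge 0.71 [191. 249.] 2734 [ 0.703 -0.175  0.035] [ 0.648 -0.313  0.002] [ 0.757 -0.07   0.043] [29. 29. 32.]
scene rack 0.94 [212. 204.] 1718 [ 0.573 -0.174  0.079] [ 0.511 -0.293 -0.004] [ 0.596 -0.112  0.09 ] [115.  72.  36.]
scene throat 0.8 [278. 238.] 1436 [0.622 0.037 0.121] [ 0.556 -0.016  0.08 ] [0.661 0.089 0.147] [99. 88. 69.]
scene throat 0.28 [282. 264.] 7285 [0.64  0.0
[... 2102 characters left out ...]
 -0.149  0.153] [228.  30.  10.]
top splitter 0.85 [246. 177.] 5249 [0.607 0.048 0.077] [ 0.49  -0.069 -0.007] [0.755 0.201 0.17 ] [ 74. 118.  92.]
top jaw_lip 0.76 [255. 171.] 348 [0.62  0.03  0.132] [0.589 0.001 0.076] [0.657 0.056 0.15 ] [136. 104.  27.]
top clamp 0.48 [198. 195.] 140 [0.553 0.181 0.158] [0.534 0.17  0.013] [0.594 0.2   0.17 ] [178. 158.  47.]
top clamp_tip 0.48 [200. 191.] 147 [0.555 0.179 0.156] [0.534 0.167 0.065] [0.598 0.198 0.17 ] [174. 155.  48.]
top soles 0.94 [334. 152.] 2269 [ 0.693 -0.185  0.035] [ 0.647 -0.315 -0.003] [ 0.755 -0.072  0.05 ] [26. 29. 37.]
top jar 0.7 [128. 267.] 594 [0.343 0.376 0.081] [ 0.31   0.35  -0.004] [0.375 0.441 0.093] [203. 196. 194.]
```

View pics/both.png

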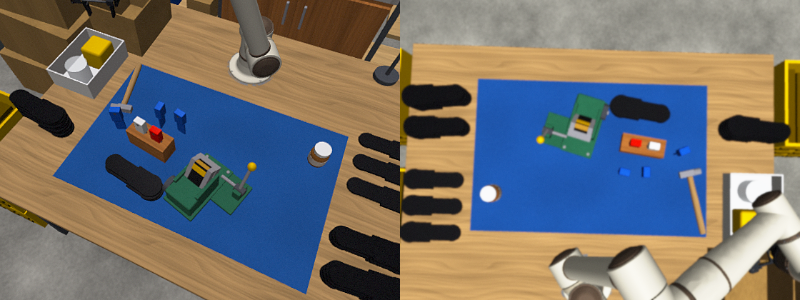

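Run:
```python
from h import *
import json
for n in('scene','top'):
    C=np.load(n+'.npy'); f=cv2.cvtColor(cv2.imread(f'pics/{n}.png'),cv2.COLOR_BGR2RGB).astype(int)
    def rect(mask,l):
        P=C[mask][:,:2].astype(np.float32)*1000
        r=cv2.minAreaRect(P); print(n,l,len(P),np.round(r[0]),np.round(r[1]),round(r[2],1))
    r,g,b=f[...,0],f[...,1],f[...,2]; x,y,z=C[...,0],C[...,1],C[...,2]
    rackzone=(x>.49)&(x<.62)&(y>-.31)&(y<-.1)
    rect(rackzone&(z>.135)&(z<.16)&(r>2.2*g),'red top')
    rect(rackzone&(z>.135)&(z<.16)&(abs(r-b)<25)&(r>120),'white top')
    rect(rackzone&(z>.078)&(z<.09)&(r>b*1.5)&(r<2.2*g),'rack top')
    z1=(x>.5)&(x<.7)&(y>-.05)&(y<.11)&(z>.09)
    # plane of lips
    P=C[z1]; 
    rng=np.random.default_rng(0);best=None
    for _ in range(500):
        a=P[rng.choice(len(P),3,0)]; nn=np.cross(a[1]-a[0],a[2]-a[0]); L=np.linalg.norm(nn)
        if L<1e-6: continue
        nn/=L*(1 if nn[2]>0 else -1)
        if nn[2]<.7 or nn[2]>.93: continue
        k=abs((P-a[0])@nn)<.002
        if best is None or k.sum()>best.sum(): best=k
    Q=P[best]; c=Q.mean(0); nn=np.linalg.svd(Q-c)[2][2]; nn*=np.sign(nn[2])
    print(n,'lip plane',len(Q),c.round(4),nn.round(3),'tilt',np.degrees(np.arccos(nn[2])).round(1),'az',np.degrees(np.arctan2(-nn[1],-nn[0])).round(1))
    # yellow knob top
    k=(x>.5)&(x<.62)&(y>.14)&(y<.22)&(z>.12)&(r>b*2)
    B=C[k]; A=np.c_[2*B,np.ones(len(B))]; s=np.linalg.lstsq(A,(B**2).sum(1),rcond=None)[0]
    print(n,'knob',len(B),s[:3].round(4),np.sqrt(s[3]+s[:3]@s[:3]).round(4),B.mean(0).round(3))
```

```text
scene red top 161 [ 554. -167.] [41. 28.] 82.2
scene white top 125 [ 544. -236.] [38. 26.] 79.4
scene rack top 915 [ 548. -202.] [171.  73.] 81.2
scene lip plane 446 [0.5896 0.0426 0.1272] [-0.544  0.155  0.825] tilt 34.5 az -15.9
scene knob 119 [0.5537 0.1876 0.1545] 0.013 [0.557 0.189 0.161]
top red top 152 [ 550. -170.] [40. 27.] 82.3
top white top 146 [ 539. -239.] [38. 27.] 82.3
top rack top 1060 [ 544. -204.] [169.  71.] 81.7
top lip plane 289 [0.5849 0.0394 0.1257] [-0.483  0.181  0.857] tilt 31.1 az -20.5
top knob 88 [0.5506 0.1864 0.1486] 0.0171 [0.55  0.183 0.16 ]
```

The pictures show the red gauge in the rack at scene (155,134), with the white one left of it at (140,124). Blue decoys stand nearby, and the splitter throat is at about (205,172). The yellow knob is at (251,167). I'll move above the red gauge and take a look with the wrist camera.

Request:
drive_tool --pt "100 29 35 15 0 0 0.092" --pt "100 29 35 15 0 0 0.092" --pt "100 29 35 15 0 0 0.092" --pt "100 29 35 15 0 0 0.092" --pt "100 29 35 10 0 0 0.092"

```text
time_s: 1.62
tcp_pos: [0.3274, -0.4381, 0.2799]
ee_rot: [[-0.705, -0.71, 0.001], [-0.71, 0.705, -0.002], [0.0, -0.002, -1.0]]
wrist_force: [0.6, 0.8, -0.2]
gripper_width: 0.997
gripper_force: 0.0
```

Request:
drive_tool --pt "100 29 35 10 0 0 0.092" --pt "100 29 35 0 0 0 0.092" --pt "100 29 35 0 0 0 0.092" --pt "100 29 35 0 0 0 0.092" --pt "100 29 35 0 0 0 0.092"

```text
time_s: 2.03
tcp_pos: [0.4596, -0.2776, 0.2878]
ee_rot: [[-0.316, -0.949, 0.001], [-0.949, 0.316, -0.0], [-0.0, -0.001, -1.0]]
wrist_force: [1.6, -0.5, 0.3]
gripper_width: 1.0
gripper_force: 0.0
```

Request:
drive_tool --pt "100 29 35 0 0 0 0.092" --pt "100 29 35 0 0 0 0.092" --pt "100 0 0 0 0 0 0" --pt "100 0 0 0 0 0 0"

```text
time_s: 2.37
tcp_pos: [0.513, -0.2133, 0.2869]
ee_rot: [[-0.138, -0.99, -0.001], [-0.99, 0.138, 0.0], [-0.0, 0.001, -1.0]]
wrist_force: [-0.6, -0.1, -0.1]
gripper_width: 1.001
gripper_force: 0.0
```

```bash
cat >> h.py <<'E'
def wrist(name):
    s=sense(); p=capture('wrist'); save(name,p['frame'])
    return s,p,cloud(p,s['tcp_pos'],s['ee_rot'])
def rect(C,mask,l):
    P=C[mask][:,:2].astype(np.float32)*1000
    if len(P)<5: print(l,'none');return
    r=cv2.minAreaRect(P); print(l,len(P),np.round(r[0],1),np.round(r[1],1),round(r[2],1),'z',np.median(C[mask][:,2]).round(4))
E
python3 - <<'E'
from h import *
s,p,C=wrist('w1'); np.save('w1.npy',C); print(np.array(p['T_tool_cam']).round(3))
f=p['frame'].astype(int); r,g,b=f[...,0],f[...,1],f[...,2]; x,y,z=C[...,0],C[...,1],C[...,2]
print(np.nanmin(x),np.nanmax(x),np.nanmin(y),np.nanmax(y))
rect(C,(z>.138)&(z<.155)&(r>2.2*g),'red')
rect(C,(z>.138)&(z<.155)&(abs(r-b)<25)&(r>120)&(x>.49)&(x<.6),'white')
rect(C,(z>.078)&(z<.092)&(r>b*1.5)&(r<2.2*g)&(x>.48)&(x<.62)&(y<-.1),'rack')
E
```

```text
[[-0.    -0.965 -0.262  0.073]
 [ 1.    -0.    -0.     0.   ]
 [-0.    -0.262  0.965 -0.167]
 [ 0.     0.     0.     1.   ]]
0.11614092366160766 0.9172338947502932 -0.4704197225366504 0.2384064692364694
red 1078 [ 551.4 -171.3] [39.1 26.1] 81.9 z 0.1446
white 1261 [ 541.1 -240.2] [39.2 25.6] 81.3 z 0.1445
rack 6700 [ 546.6 -205.6] [169.4  69.7] 81.5 z 0.0848
```

View pics/w1.png

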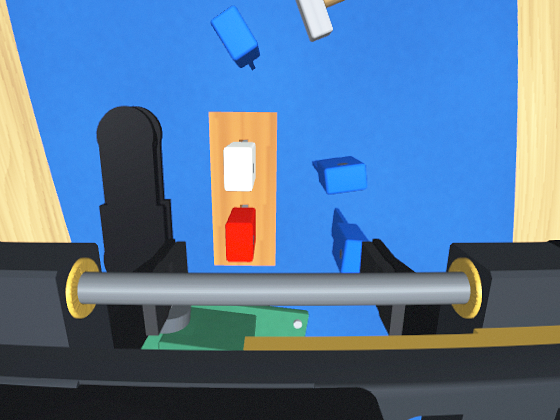

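Seen from the wrist, the red handle is at pixel (241,234) and the white one at (239,166). The world position and yaw agree with the earlier fit, and the fingers have room on both sides.

Request:
drive_tool --pt "100 19 21 -10 0 0 -0.004" --pt "100 19 21 -30 0 0 -0.004" --pt "100 0 0 -30 0 0 0" --pt "100 0 0 -25 0 0 0" --pt "100 0 0 0 0 0 0"

```text
time_s: 2.83
tcp_pos: [0.5457, -0.1734, 0.1866]
ee_rot: [[-0.152, -0.988, -0.012], [-0.988, 0.152, 0.002], [-0.001, 0.012, -1.0]]
wrist_force: [-1.2, -0.3, -0.1]
gripper_width: 0.998
gripper_force: 0.0
```

Request:
drive_tool --pt "100 4 2 -20 0 0 0" --pt "100 0 0 -20 0 0 0" --pt "100 0 0 -20 0 0 0" --pt "100 0 0 0 0 0 0"

```text
time_s: 3.17
tcp_pos: [0.5514, -0.1722, 0.1301]
ee_rot: [[-0.152, -0.988, -0.006], [-0.988, 0.152, 0.001], [-0.0, 0.006, -1.0]]
wrist_force: [-0.9, 1.2, -0.4]
gripper_width: 1.003
gripper_force: 0.0
```

Request:
drive_tool --pt "0 0 1 -3 0 0 0" --pt "0 0 0 0 0 0 0" --pt "0 0 0 0 0 0 0" --pt "0 0 0 0 0 0 0" --pt "0 0 0 0 0 0 0"

```text
time_s: 3.58
tcp_pos: [0.5544, -0.1704, 0.1305]
ee_rot: [[-0.149, -0.989, 0.002], [-0.989, 0.149, -0.0], [-0.0, -0.002, -1.0]]
wrist_force: [-0.4, 0.4, -0.4]
gripper_width: 0.709
gripper_force: 0.0
```

Request:
drive_tool --pt "0 0 0 0 0 0 0" --pt "0 0 0 0 0 0 0"

```text
time_s: 3.75
tcp_pos: [0.554, -0.1702, 0.1297]
ee_rot: [[-0.149, -0.989, 0.001], [-0.989, 0.149, -0.0], [-0.0, -0.001, -1.0]]
wrist_force: [0.4, 0.7, -0.5]
gripper_width: 0.554
gripper_force: 0.0
```

Request:
drive_tool --pt "0 -2 -1 0 0 0 0" --pt "0 0 0 0 0 0 0" --pt "0 0 0 0 0 0 0" --pt "0 0 0 0 0 0 0" --pt "0 0 0 0 0 0 0"

```text
time_s: 4.17
tcp_pos: [0.5518, -0.1713, 0.1293]
ee_rot: [[-0.149, -0.989, -0.0], [-0.989, 0.149, -0.0], [0.0, 0.0, -1.0]]
wrist_force: [-0.8, -0.1, -1.0]
gripper_width: 0.296
gripper_force: 30.0
```

Request:
drive_tool --pt "0 0 0 0 0 0 0" --pt "0 0 0 0 0 0 0" --pt "0 0 0 0 0 0 0"

```text
time_s: 4.42
tcp_pos: [0.5518, -0.1713, 0.1293]
ee_rot: [[-0.149, -0.989, -0.0], [-0.989, 0.149, -0.0], [0.0, 0.0, -1.0]]
wrist_force: [-0.0, -0.2, 1.2]
gripper_width: 0.292
gripper_force: 30.0
```

Request:
drive_tool --pt "0 0 0 10 0 0 0" --pt "0 0 0 20 0 0 0" --pt "0 0 0 25 0 0 0" --pt "0 0 0 30 0 0 0" --pt "0 0 0 30 0 0 0"

```text
time_s: 4.83
tcp_pos: [0.5512, -0.1711, 0.2454]
ee_rot: [[-0.149, -0.989, -0.002], [-0.989, 0.149, 0.0], [-0.0, 0.002, -1.0]]
wrist_force: [1.9, 0.6, -1.9]
gripper_width: 0.293
gripper_force: 30.0
```

Request:
drive_tool --pt "0 0 0 30 0 0 0" --pt "0 0 0 30 0 0 0" --pt "0 0 0 30 0 0 0" --pt "0 0 0 0 0 0 0"

```text
time_s: 5.17
tcp_pos: [0.5542, -0.1723, 0.3423]
ee_rot: [[-0.149, -0.989, 0.013], [-0.989, 0.149, -0.003], [0.001, -0.014, -1.0]]
wrist_force: [0.9, -0.2, -0.3]
gripper_width: 0.296
gripper_force: 30.0
```

Request:
drive_tool --pt "0 4 38 0 0 0 -0.02" --pt "0 4 38 0 0 0 -0.02" --pt "0 4 38 0 0 0 -0.02" --pt "0 4 38 0 0 0 -0.02" --pt "0 4 38 0 0 0 -0.02"

```text
time_s: 5.58
tcp_pos: [0.5713, 0.0204, 0.3342]
ee_rot: [[-0.249, -0.969, -0.001], [-0.969, 0.249, 0.0], [-0.0, 0.001, -1.0]]
wrist_force: [-0.4, 0.2, -1.8]
gripper_width: 0.297
gripper_force: 30.0
```

Request:
drive_tool --pt "0 2 38 0 0 0 -0.02" --pt "0 2 38 0 0 0 -0.02" --pt "0 0 10 0 0 0 0" --pt "0 0 0 0 0 0 0" --pt "0 0 0 0 0 0 0"

```text
time_s: 6.0
tcp_pos: [0.5755, 0.1051, 0.3339]
ee_rot: [[-0.285, -0.959, -0.001], [-0.959, 0.285, -0.001], [0.001, 0.001, -1.0]]
wrist_force: [-0.5, -0.5, -1.8]
gripper_width: 0.291
gripper_force: 30.0
```

Run:
```python
from h import *
s,p,C=wrist('w2'); np.save('w2.npy',C); print(s['tcp_pos'],np.array(s['ee_rot']).round(3).tolist(),s['joints'])
np.save('w2f.npy',p['frame'])
for l in('throat','jaw_lip','clamp_tip'):
    for m in masks_of(l,p)[:2]:
        P=C[m['region']]; print(l,round(m['p'],2),m['xy'],m['region'].sum(),np.nanmedian(P,0).round(4))
```

```text
[0.57550003 0.10509344 0.33392836] [[-0.285, -0.959, -0.001], [-0.959, 0.285, -0.001], [0.001, 0.001, -1.0]] [ 2.61998381e+01  1.49504243e+01  6.69261406e+00 -2.02726803e-03
 -8.18135734e+01 -4.27285624e+01]
throat 0.84 [229.5, 122.7] 6915 [0.6003 0.0337 0.1238]
jaw_lip 0.64 [212.2, 121.5] 2452 [0.6168 0.03   0.1349]
clamp_tip 0.46 [324.4, 243.9] 190 [0.5432 0.1788 0.1607]
```

View pics/w2.png

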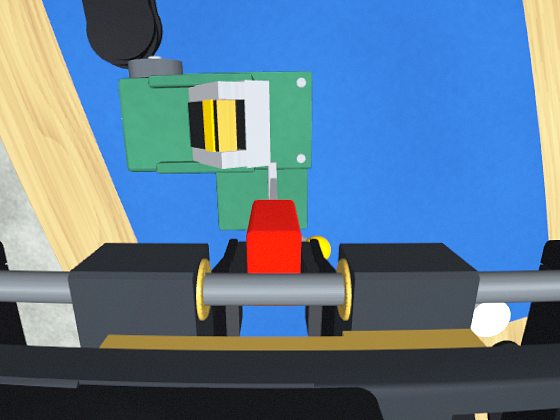

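Run:
```python
from h import *
C=np.load('w2.npy'); f=np.load('w2f.npy').astype(int); r,g,b=f[...,0],f[...,1],f[...,2]; x,y,z=C[...,0],C[...,1],C[...,2]
zone=(x>.52)&(x<.68)&(y>-.05)&(y<.11)&(z>.09)
P=C[zone]; rng=np.random.default_rng(0); best=None
for _ in range(800):
    a=P[rng.choice(len(P),3,0)]; n=np.cross(a[1]-a[0],a[2]-a[0]); L=np.linalg.norm(n)
    if L<1e-6: continue
    n/=L*(1 if n[2]>0 else -1)
    if not .7<n[2]<.93: continue
    k=abs((P-a[0])@n)<.0015
    if best is None or k.sum()>best.sum(): best=k
Q=P[best]; c=Q.mean(0); n=np.linalg.svd(Q-c,full_matrices=False)[2][2]; n*=np.sign(n[2])
print('plane',len(P),len(Q),c.round(4),n.round(4),'tilt',np.degrees(np.arccos(n[2])).round(2),'az',np.degrees(np.arctan2(-n[1],-n[0])).round(2))
# green base top edges
gm=(g>r*1.25)&(g>b*1.1)&(z<.05)&(z>.005)
rect(C,(g>r*1.25)&(g>b*1.1)&(z>.003),'green'); print(np.percentile(z[gm],[10,50,90]))
e=(y<.10)
# in lip frame using yaw az
yaw=np.arctan2(-n[1],-n[0])
for yw in(yaw,):
    Y=np.array([-np.sin(yw),np.cos(yw),0]); Z=n; X=np.cross(Y,Z); X/=np.linalg.norm(X)
    D=(C-c)@np.c_[X,Y,Z]
    on=zone&(abs(D[...,2])<.003)
    d=D[on]; print('lip ext x',np.percentile(d[:,0],[.5,99.5]).round(4),'y',np.percentile(d[:,1],[.5,99.5]).round(4))
    rect(D,on,'lip rect')
    # profile across x near mid y
    ym=np.median(d[:,1])
    for xx in np.arange(-.05,.06,.002):
        m=zone&(abs(D[...,0]-xx)<.001)&(abs(D[...,1]-ym)<.015)
        if m.sum()>3: print(round(xx*1000),m.sum(),'z',np.round(np.median(D[m][:,2])*1000,1),f[m].mean(0).round())
    print('ym',ym)
```

```text
plane 90242 12126 [0.5635 0.0824 0.45  ] [-0.1926 -0.5786  0.7926] tilt 37.57 az 71.59
green 14943 [619.5  73.2] [227.7 267.6] 68.6 z 0.0164
[0.01261701 0.01379637 0.01492238]
lip ext x [-0.0056  0.005 ] y [-0.0556  0.0454]
lip rect 21555 [ 0.8 -5.6] [ 11.7 105.3] 2.3 z 0.0002
-50 260 z -88.3 [211.  37.  14.]
-48 261 z -89.6 [203.  37.  15.]
-46 277 z -91.1 [198.  37.  15.]
-44 283 z -92.7 [193.  38.  16.]
-42 284 z -94.3 [187.  36.  18.]
-40 110 z -74.5 [49. 35. 38.]
-38 103 z -71.1 [31. 33. 37.]
-36 79 z -67.4 [28. 29. 31.]
-34 10 z -20.0 [ 48.  82. 136.]
-32 134 z -18.3 [41. 46. 53.]
-30 187 z -16.0 [41. 44. 49.]
-28 199 z -13.4 [50. 51. 50.]
-26 260 z -11.1 [72. 67. 51.]
-24 697 z -15.5 [94. 75. 71.]
-22 1084 z -14.5 [110. 115. 116.]
-20 1365 z -14.4 [131. 138. 141.]
-18 1461 z -15.2 [125. 131. 134.]
-16 882 z -16.3 [95. 95. 90.]
-14 558 z -11.9 [75. 76. 70.]
-12 503 z -13.3 [54. 59. 66.]
-10 447 z -12.7 [136. 117.  68.]
-8 1305 z -10.7 [166. 138.  67.]
-6 1555 z -5.5 [86. 78. 55.]
-4 1818 z -2.7 [42. 46. 50.]
-2 2081 z -0.1 [42. 47. 52.]
0 2347 z 2.1 [45. 50. 55.]
2 2528 z 5.2 [30. 33. 36.]
4 1587 z 7.2 [31. 34. 38.]
6 86 z -2.0 [69. 77. 85.]
ym 0.00428028684713732
```

```bash
cat > lip.py <<'E'
from h import *
def lip(C,f,rowmax=185,verbose=1):
    f=f.astype(int); r,g,b=f[...,0],f[...,1],f[...,2]; x,y,z=C[...,0],C[...,1],C[...,2]
    zone=(x>.52)&(x<.68)&(y>-.05)&(y<.11)&(z>.09)&(z<.19)&~((g>r*1.25)&(g>b*1.1)); zone[rowmax:]=0
    P=C[zone]; rng=np.random.default_rng(0); best=None
    for _ in range(800):
        a=P[rng.choice(len(P),3,0)]; n=np.cross(a[1]-a[0],a[2]-a[0]); L=np.linalg.norm(n)
        if L<1e-7: continue
        n/=L*(1 if n[2]>0 else -1)
        if not .7<n[2]<.93 or n[0]>0: continue
        k=abs((P-a[0])@n)<.0015
        if best is None or k.sum()>best.sum(): best=k
    Q=P[best]; c=Q.mean(0); n=np.linalg.svd(Q-c,full_matrices=False)[2][2]; n*=np.sign(n[2])
    yw=np.arctan2(-n[1],-n[0])
    print('plane',len(P),len(Q),c.round(4),n.round(4),'tilt',np.degrees(np.arccos(n[2])).round(2),'az',np.degrees(yw).round(2))
    return zone,c,n,yw
E
python3 - <<'E'
from lip import *
C=np.load('w2.npy'); f=np.load('w2f.npy').astype(int)
zone,c,n,yw=lip(C,f)
Y=np.array([-np.sin(yw),np.cos(yw),0]); Z=n; X=np.cross(Y,Z)
D=(C-c)@np.c_[X,Y,Z]
on=zone&(abs(D[...,2])<.003)
d=D[on]; print('lip ext x',np.percentile(d[:,0],[.5,99.5]).round(4),'y',np.percentile(d[:,1],[.5,99.5]).round(4)); rect(D,on,'lip rect')
ym=np.percentile(d[:,1],[.5,99.5]).mean()
for xx in np.arange(-.05,.06,.0015):
    m=zone&(abs(D[...,0]-xx)<.00075)&(abs(D[...,1]-ym)<.015)
    if m.sum()>3: print(round(xx*1000,1),m.sum(),'z',np.round(np.median(D[m][:,2])*1000,1),f[m].mean(0).round())
# green plate outline edges for yaw
r,g,b=f[...,0],f[...,1],f[...,2]; z=C[...,2]
gm=((g>r*1.25)&(g>b*1.1)&(z<.03)&(z>.005)); gm[185:]=0
rect(C,gm,'plate')
i=np.zeros_like(gm); cols=np.arange(140,300)
E
```

```text
plane 6533 3885 [0.5873 0.0388 0.1277] [-0.5478  0.1514  0.8228] tilt 34.63 az -15.45
lip ext x [-0.0314  0.0308] y [-0.0432  0.0451]
lip rect 4137 [-0.7  1. ] [90.  63.8] 89.7 z 0.0
-32.0 8 z -0.7 [196. 222. 224.]
-30.5 34 z 0.1 [223. 230. 238.]
-29.0 35 z 0.1 [229. 233. 241.]
-27.5 33 z -0.1 [227. 232. 239.]
-26.0 33 z -0.1 [227. 232. 239.]
-24.5 34 z -0.0 [227. 232. 239.]
-23.0 35 z 0.0 [227. 232. 239.]
-21.5 34 z -0.1 [227. 232. 240.]
-20.0 35 z 0.1 [226. 232. 239.]
-18.5 32 z 0.2 [227. 232. 240.]
-17.0 37 z -0.1 [227. 232. 239.]
-15.5 34 z -0.1 [227. 232. 240.]
-14.0 30 z 0.1 [227. 233. 240.]
-12.5 33 z 0.1 [227. 232. 239.]
-11.0 34 z 0.3 [226. 232. 239.]
-9.5 39 z 0.0 [227. 232. 239.]
-8.0 34 z 0.1 [227. 232. 239.]
-6.5 39 z 0.4 [227. 232. 240.]
-5.0 35 z 0.0 [227. 232. 240.]
-3.5 37 z 0.1 [228. 234. 241.]
-2.0 158 z -6.6 [84. 88. 92.]
-0.5 119 z -7.8 [41. 43. 47.]
8.5 23 z -0.9 [54. 51. 51.]
10.0 29 z -0.4 [206. 174.  85.]
11.5 37 z -0.1 [254. 228.  96.]
13.0 41 z -0.3 [251. 225.  96.]
14.5 42 z 0.1 [249. 221.  94.]
16.0 31 z 0.1 [248. 220.  93.]
17.5 44 z -0.0 [249. 221.  94.]
19.0 43 z 0.0 [251. 227.  98.]
20.5 33 z -0.2 [250. 224.  95.]
22.0 42 z -0.2 [250. 224.  97.]
23.5 39 z 0.1 [250. 224.  96.]
25.0 35 z -0.1 [251. 226.  97.]
26.5 47 z 0.1 [250. 225.  96.]
28.0 40 z -0.1 [251. 225.  97.]
29.5 79 z -0.9 [175. 156.  66.]
31.0 453 z -42.6 [61. 58. 36.]
32.5 255 z -18.4 [235. 203.   1.]
34.0 11 z -23.0 [238. 201.   0.]
plate 5111 [620.6  37. ] [161.2 236.5] 68.6 z 0.0138
```

```bash
cat > plan.py <<'E'
from h import *
from scipy.spatial.transform import Rotation as Ro
yw,t=np.radians(-15.6),np.radians(34.8)
Z=np.array([-np.sin(t)*np.cos(yw),-np.sin(t)*np.sin(yw),np.cos(t)]); Y=np.array([-np.sin(yw),np.cos(yw),0]); X=np.cross(Y,Z)
M=np.array([.5897,.0392,.1294]); RT=np.c_[X,Y,Z]; G=.0443
Rtool=np.c_[-Y,-X,-Z]
def togo(h,x=0.,y=0.):
    s=sense(); R=np.array(s['ee_rot']); p=np.array(s['tcp_pos'])
    T=M+RT@np.array([x,y,h+G])
    print(h,'shift mm',((T-p)*1000).round(1),'turn',Ro.from_matrix(Rtool@R.T).as_rotvec().round(4),'gauge in throat',((RT.T@(p-R@[0,0,-G]*0+R@[0,0,G]-M))*1000).round(1))
E
python3 -c "
from plan import *
print(X,Y,Z); print(sense()['tcp_pos'])
for h in(.13,.09,0): togo(h)"
```

```text
[ 0.79090018 -0.2208233   0.57071357] [0.26891982 0.96316257 0.        ] [-0.54968994  0.15347619  0.82114921]
[0.5757884  0.10346891 0.33445561]
0.13 shift mm [-81.9 -37.5 -61.9] turn [-0.169  -0.5834  0.0188] gauge in throat [ 66.6  58.2 149.5]
0.09 shift mm [-59.9 -43.7 -94.8] turn [-0.169  -0.5834  0.0188] gauge in throat [ 66.6  58.2 149.5]
0 shift mm [ -10.4  -57.5 -168.7] turn [-0.169  -0.5834  0.0188] gauge in throat [ 66.6  58.2 149.5]
```

Request:
drive_tool --pt "0 -14 -6 -8 -0.028 -0.097 0.003" --pt "0 -14 -6 -8 -0.028 -0.097 0.003" --pt "0 -14 -6 -8 -0.028 -0.097 0.003" --pt "0 -14 -6 -10 -0.028 -0.097 0.003" --pt "0 -14 -6 -12 -0.028 -0.097 0.003"

```text
time_s: 6.62
tcp_pos: [0.5062, 0.0742, 0.29]
ee_rot: [[-0.272, -0.842, 0.465], [-0.962, 0.24, -0.129], [-0.003, -0.483, -0.876]]
wrist_force: [1.4, -2.3, 0.8]
gripper_width: 0.298
gripper_force: 30.0
```

Request:
drive_tool --pt "0 -12 -6 -14 -0.028 -0.097 0.003" --pt "0 0 0 0 0 0 0" --pt "0 0 0 0 0 0 0" --pt "0 0 0 0 0 0 0"

```text
time_s: 6.95
tcp_pos: [0.5013, 0.0678, 0.2824]
ee_rot: [[-0.276, -0.806, 0.524], [-0.961, 0.231, -0.152], [0.001, -0.546, -0.838]]
wrist_force: [1.6, 0.4, 0.2]
gripper_width: 0.297
gripper_force: 30.0
```

Run:
```python
from plan import *
from lip import lip
s,p,C=wrist('w3')
np.save('w3.npy',C);np.save('w3f.npy',p['frame'])
print(s['tcp_pos'])
for h in(.13,.09): togo(h)
try: lip(C,p['frame'],rowmax=240)
except Exception as e: print(e)
```

```text
[0.50130318 0.06781942 0.28243431]
0.13 shift mm [ -8.4  -2.7 -10.8] turn [-0.0084 -0.028   0.0078] gauge in throat [ 10.9   4.6 134.7]
0.09 shift mm [ 13.6  -8.8 -43.7] turn [-0.0084 -0.028   0.0078] gauge in throat [ 10.9   4.6 134.7]
plane 4067 3511 [0.5811 0.031  0.1252] [-0.5483  0.1547  0.8218] tilt 34.73 az -15.76
```

View pics/w3.png

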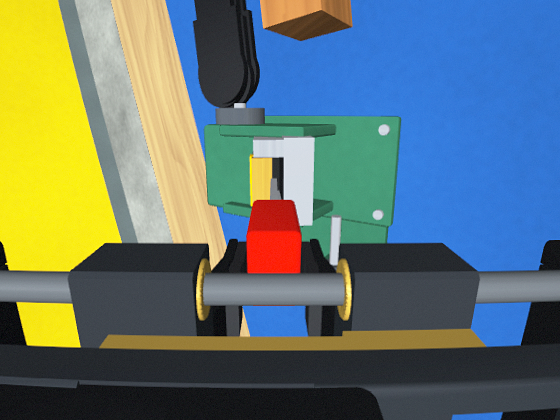

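In the w3 view the blade tip is at (275,188), over the dark slot at (280,175). The fit of the lip plane agrees with the earlier one.

Request:
drive_tool --pt "0 -4 -3 -11 -0.004 -0.014 0.004" --pt "0 6 -3 -16 -0.004 -0.014 0.004" --pt "0 12 -3 -17 0 0 0" --pt "0 0 0 0 0 0 0" --pt "0 0 0 0 0 0 0"

```text
time_s: 7.42
tcp_pos: [0.5164, 0.0585, 0.2377]
ee_rot: [[-0.271, -0.792, 0.547], [-0.963, 0.221, -0.157], [0.003, -0.569, -0.822]]
wrist_force: [-1.8, 0.2, -2.0]
gripper_width: 0.291
gripper_force: 30.0
```

Run:
```python
from plan import *
from lip import lip
for h in(.09,.06): togo(h)
s,p,C=wrist('w4'); f=p['frame'].astype(int)
zone,c,n,yw=lip(C,p['frame'],rowmax=260)
D=(C-M)@RT
# blade points: steel between lip and handle
R=np.array(s['ee_rot']); 
bl=(D[...,2]>.012)&(D[...,2]<.085)&(abs(D[...,0])<.03)&(abs(D[...,1])<.04)&(f[...,0]<2*f[...,1])
rr,cc=np.where(bl); print('blade',bl.sum(),rr.min() if len(rr) else 0,rr.max() if len(rr) else 0,cc.min() if len(cc) else 0, cc.max() if len(cc) else 0)
for a in np.arange(.012,.085,.008):
    m=bl&(abs(D[...,2]-a)<.004)
    if m.sum()>4: print(round(a,3),m.sum(),np.percentile(D[m][:,0],[5,50,95]).round(4),np.percentile(D[m][:,1],[5,50,95]).round(4))
on=zone&(abs(D[...,2])<.003)&(f.sum(-1)>600)&(f[...,2]>200)
d=D[on]; print('wall x',np.percentile(d[:,0],[1,99]).round(4),'y',np.percentile(d[:,1],[1,99]).round(4))
save('w4c',cv2.resize(p['frame'][100:300,180:380],(600,600),interpolation=cv2.INTER_CUBIC))
```

```text
0.09 shift mm [-0.6  1.4  1.9] turn [ 0.0026 -0.0029  0.0019] gauge in throat [-0.5 -1.3 87.9]
0.06 shift mm [ 15.9  -3.3 -22.7] turn [ 0.0026 -0.0029  0.0019] gauge in throat [-0.5 -1.3 87.9]
plane 4597 3971 [0.5807 0.026  0.1259] [-0.5488  0.1562  0.8212] tilt 34.79 az -15.89
blade 141 179 198 270 277
0.028 12 [-0.0029 -0.0009  0.0011] [-0.0224 -0.0222 -0.0221]
0.036 13 [-0.0028 -0.0013  0.001 ] [-0.0222 -0.0221 -0.0218]
0.044 16 [-0.0027 -0.0005  0.001 ] [-0.022  -0.0219 -0.0216]
0.052 18 [-0.0026 -0.0005  0.0017] [-0.0218 -0.0216 -0.0212]
0.06 19 [-0.0032 -0.0005  0.0016] [-0.0217 -0.0215 -0.0213]
0.068 24 [-0.0032 -0.0008  0.0016] [-0.0214 -0.0212 -0.0209]
0.076 23 [-0.003  -0.0005  0.0015] [-0.0213 -0.021  -0.0209]
0.084 16 [-0.003  -0.0011  0.0015] [-0.0212 -0.0209 -0.0208]
wall x [-0.0339  0.0244] y [-0.0441  0.0359]
```

View pics/w4c.png

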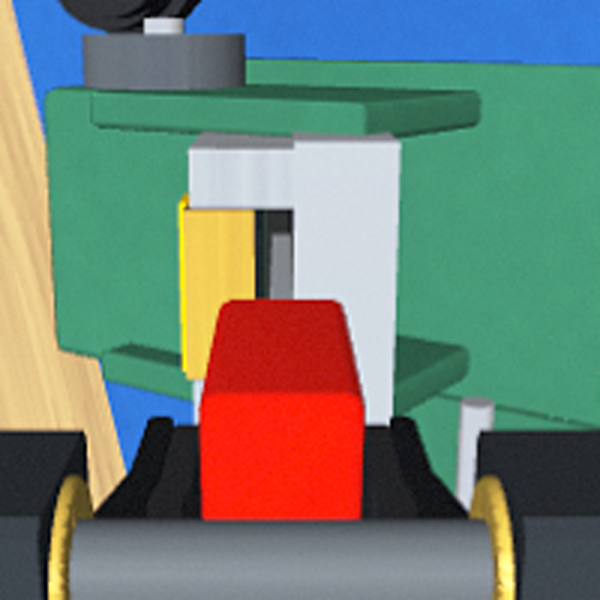

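The crop shows the blade's edge at columns 271–293, between the jaw (255) and the fixed wall (294). Next I'll measure the slot's edges in this same picture.

Run:
```python
from plan import *
s,p,C=wrist('w5'); f=p['frame'].astype(int)
D=(C-M)@RT
for y0 in(-.02,-.012,-.026):
  m0=(abs(D[...,1]-y0)<.003)&(abs(D[...,2])<.0035)
  w=D[m0&(f[...,2]>180)]; j=D[m0&(f[...,0]>180)&(f[...,2]<150)]
  print(y0,'wall x',np.percentile(w[:,0],[2,98]).round(4) if len(w) else 0,'jaw x',np.percentile(j[:,0],[2,98]).round(4) if len(j) else 0,'z',np.median(w[:,2]).round(4) if len(w) else 0)
m0=(abs(D[...,0])<.004)&(abs(D[...,2])<.003)&(f[...,2]>150)&(D[...,1]<0); print('far end block y',np.percentile(D[m0][:,1],[2,98]).round(4))
togo(.035,.0005,.001)
```

```text
-0.02 wall x [-0.2302 -0.006 ] jaw x [0.0077 0.0268] z 0.0001
-0.012 wall x [-0.231  -0.0059] jaw x [0.0077 0.0269] z -0.0
-0.026 wall x [-0.2302  0.0224] jaw x [0.0077 0.0266] z 0.0001
far end block y [-0.043 -0.026]
0.035 shift mm [ 30.5  -7.4 -44. ] turn [ 0.0011 -0.0009 -0.0001] gauge in throat [-0.2 -0.1 89.1]
```

Request:
drive_tool --pt "0 6 -2 -9 0 0 0" --pt "0 6 -2 -9 0 0 0" --pt "0 6 -1 -9 0 0 0" --pt "0 0 0 0 0 0 0" --pt "0 0 0 0 0 0 0"

```text
time_s: 7.93
tcp_pos: [0.5334, 0.0539, 0.2111]
ee_rot: [[-0.269, -0.792, 0.548], [-0.963, 0.219, -0.155], [0.003, -0.57, -0.822]]
wrist_force: [0.4, -0.8, -0.1]
gripper_width: 0.294
gripper_force: 30.0
```

```bash
python3 -c "
from plan import *
togo(.035);print(sense()['wrist_force'])"
```

```text
0.035 shift mm [ 12.7  -2.6 -16.6] turn [ 0.0025 -0.002  -0.0003] gauge in throat [-1.2 -1.  56. ]
[ 0.39270671 -0.82555216 -0.11475144]
```

Request:
drive_tool --pt "0 5 -1 -6 0 0 0" --pt "0 5 -1 -6 0 0 0" --pt "0 3 -1 -5 0 0 0" --pt "0 0 0 0 0 0 0" --pt "0 0 0 0 0 0 0"

```text
time_s: 8.35
tcp_pos: [0.546, 0.051, 0.1941]
ee_rot: [[-0.268, -0.792, 0.548], [-0.963, 0.219, -0.155], [0.003, -0.57, -0.822]]
wrist_force: [-0.0, 0.0, -1.3]
gripper_width: 0.296
gripper_force: 30.0
```

```bash
python3 -c "
from plan import *
togo(.015);print(sense()['wrist_force'])"
```

```text
0.015 shift mm [ 11.1  -2.7 -16. ] turn [ 0.0025 -0.0019 -0.0007] gauge in throat [-0.3 -0.5 34.7]
[-0.01128381  0.02605769 -1.27715034]
```

Request:
drive_tool --pt "0 4 -1 -6 0 0 0" --pt "0 4 -1 -5 0 0 0" --pt "0 3 -1 -5 0 0 0" --pt "0 0 0 0 0 0 0" --pt "0 0 0 0 0 0 0"

```text
time_s: 8.77
tcp_pos: [0.5569, 0.0478, 0.1778]
ee_rot: [[-0.268, -0.792, 0.548], [-0.963, 0.219, -0.155], [0.003, -0.569, -0.822]]
wrist_force: [0.2, 0.1, -2.2]
gripper_width: 0.297
gripper_force: 30.0
```

```bash
python3 -c "
from plan import *
togo(.004);print(sense()['wrist_force'])"
```

```text
0.004 shift mm [ 6.3 -1.2 -8.7] turn [ 0.0027 -0.0023 -0.0005] gauge in throat [-0.3 -0.6 14.8]
[ 0.22276269  0.08536835 -2.21697062]
```

Request:
drive_tool --pt "0 4 -1 -5 0 0 0" --pt "0 3 0 -5 0 0 0" --pt "0 0 0 0 0 0 0" --pt "0 0 0 0 0 0 0"

```text
time_s: 9.1
tcp_pos: [0.5637, 0.0469, 0.1676]
ee_rot: [[-0.268, -0.793, 0.547], [-0.963, 0.219, -0.155], [0.003, -0.569, -0.822]]
wrist_force: [0.3, 0.2, -1.3]
gripper_width: 0.293
gripper_force: 30.0
```

Request:
drive_tool --pt "0 0.6 -0.2 -0.9 0 0 0" --pt "0 0.6 -0.2 -0.9 0 0 0" --pt "0 0 0 0 0 0 0"

```text
time_s: 9.35
tcp_pos: [0.5648, 0.0469, 0.1656]
ee_rot: [[-0.267, -0.793, 0.548], [-0.964, 0.218, -0.155], [0.003, -0.569, -0.822]]
wrist_force: [-1.1, 0.4, -0.1]
gripper_width: 0.295
gripper_force: 30.0
```

```bash
python3 -c "
from plan import *
togo(.0);print(sense()['wrist_force'])"
```

```text
0.0 shift mm [ 0.6 -0.9  0.2] turn [ 0.0027 -0.0028 -0.0016] gauge in throat [-0.8  0.6  0.3]
[-1.12679598  0.41647022 -0.05852759]
```

Request:
drive_tool --pt "0 0.5 -0.1 -0.7 0 0 0" --pt "0 0.5 -0.1 -0.7 0 0 0" --pt "0 0 0 0 0 0 0" --pt "0 0 0 0 0 0 0"

```text
time_s: 9.68
tcp_pos: [0.5654, 0.0465, 0.1656]
ee_rot: [[-0.267, -0.792, 0.55], [-0.964, 0.218, -0.155], [0.003, -0.571, -0.821]]
wrist_force: [-12.1, -0.2, 11.3]
gripper_width: 0.291
gripper_force: 30.1
```

```bash
python3 -c "
from plan import *
togo(.0);print(sense()['wrist_force'])"
```

```text
0.0 shift mm [-0.  -0.5  0.2] turn [ 0.0029 -0.0004 -0.0017] gauge in throat [-0.2  0.5 -0.1]
[-12.0508828   -0.24919768  11.25725778]
```

The shoulder has touched the lip: 16 N of contact force at z≈0. Releasing.

Request:
drive_tool --pt "70 -0.4 0.1 0.6 0 0 0" --pt "70 0 0 0 0 0 0" --pt "70 0 0 0 0 0 0" --pt "70 0 0 0 0 0 0" --pt "70 0 0 0 0 0 0"

```text
time_s: 10.1
tcp_pos: [0.5656, 0.0465, 0.1643]
ee_rot: [[-0.268, -0.793, 0.547], [-0.963, 0.219, -0.155], [0.004, -0.569, -0.823]]
wrist_force: [0.5, 0.1, 0.8]
gripper_width: 0.586
gripper_force: 0.0
```

Request:
drive_tool --pt "70 0 0 0 0 0 0" --pt "70 0 0 0 0 0 0" --pt "70 -11 3 16 0 0 0" --pt "70 -16 5 24 0 0 0" --pt "70 -16 5 24 0 0 0"

```text
time_s: 10.52
tcp_pos: [0.5429, 0.0536, 0.2091]
ee_rot: [[-0.272, -0.786, 0.555], [-0.962, 0.219, -0.162], [0.006, -0.578, -0.816]]
wrist_force: [1.9, 0.6, 2.0]
gripper_width: 0.698
gripper_force: 0.0
```

Request:
drive_tool --pt "30 -16 5 24 0 0 0" --pt "0 -8 3 12 0 0 0" --pt "0 0 0 0 0 0 0" --pt "0 0 0 0 0 0 0"

```text
time_s: 10.85
tcp_pos: [0.5237, 0.0629, 0.2433]
ee_rot: [[-0.269, -0.783, 0.562], [-0.963, 0.216, -0.16], [0.004, -0.584, -0.812]]
wrist_force: [-0.4, 0.5, -0.8]
gripper_width: 0.483
gripper_force: 0.0
```

Run:
```python
from plan import *
s,p,C=wrist('w6'); f=p['frame'].astype(int); D=(C-M)@RT; r,g,b=f[...,0],f[...,1],f[...,2]
m=(r>2.2*g)&(r>100)&(abs(D[...,0])<.04)&(abs(D[...,1])<.05)&(D[...,2]>-.01)&(D[...,2]<.1)
d=D[m]; print('red',m.sum(),[np.percentile(d[:,i],[1,99]).round(4).tolist() for i in range(3)])
rect(D,m&(D[...,2]>.054),'top face')
sc=capture('scene'); Cs=cloud(sc); fs=sc['frame'].astype(int)
x,y,z=Cs[...,0],Cs[...,1],Cs[...,2]
k=(x>.5)&(x<.62)&(y>.14)&(y<.22)&(z>.12)&(fs[...,0]>fs[...,2]*2)
print('knob',Cs[k].mean(0).round(4),k.sum())
save('s6',np.hstack([cv2.resize(p['frame'],(400,300)),cv2.resize(sc['frame'][130:330,160:440],(400,286)) if 0 else cv2.resize(sc['frame'][130:340,160:440],(400,300))]))
print(s['tcp_pos'],s['joints'])
# splitter-frame geometry
O=np.array([M[0],M[1],0]); Xs=np.array([np.cos(yw),np.sin(yw),0]); 
piv=O-.03*Xs+.13*Y+[0,0,.064]; print('pivot',piv.round(4))
for q in(0,.1,.5,1.): a=q-.5; print(q,(piv+.1*(np.sin(a)*Xs+np.cos(a)*np.array([0,0,1]))).round(4))
```

```text
red 2212 [[-0.0141, 0.0103], [-0.0199, 0.0185], [0.0064, 0.0614]]
top face 1863 [-1.8 -0.3] [39.3 25.5] 89.5 z 0.0599
knob [0.5566 0.1886 0.1618] 119
[0.52369625 0.06291783 0.24329342] [ 29.50451152  -2.33141529 -51.82515288  62.59634765 -27.91279633
 -98.68742677]
pivot [0.5958 0.1725 0.064 ]
0 [0.5496 0.1854 0.1518]
0.1 [0.5583 0.183  0.1561]
0.5 [0.5958 0.1725 0.164 ]
1.0 [0.6419 0.1596 0.1518]
```

View pics/s6.png

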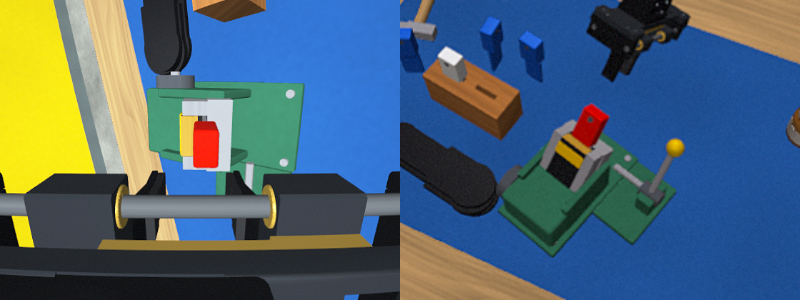

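The gauge is home: x −1.8 mm, y −0.3 mm, with its top face 59.9 mm above the lip. In the right-hand view it stands in the throat at (590,125), and the yellow knob is at (675,147). I'll set the tool upright and bring the closed fingers behind the knob.

Request:
drive_tool --pt "0 -10 23 4 0.028 0.1 0" --pt "0 -10 23 4 0.028 0.1 0" --pt "0 -10 23 0 0.028 0.1 0" --pt "0 -4 23 0 0.028 0.1 0" --pt "0 0 23 0 0.028 0.1 0"

```text
time_s: 11.37
tcp_pos: [0.5062, 0.1473, 0.2521]
ee_rot: [[-0.28, -0.938, 0.203], [-0.96, 0.27, -0.074], [0.015, -0.216, -0.976]]
wrist_force: [1.6, -0.6, -0.1]
gripper_width: 0.041
gripper_force: 0.0
```

Request:
drive_tool --pt "0 0 22 0 0.028 0.1 0" --pt "0 0 0 0 0 0 0" --pt "0 0 0 0 0 0 0" --pt "0 0 0 0 0 0 0"

```text
time_s: 11.7
tcp_pos: [0.5071, 0.1668, 0.2508]
ee_rot: [[-0.281, -0.954, 0.109], [-0.959, 0.277, -0.052], [0.019, -0.119, -0.993]]
wrist_force: [0.6, -0.5, 0.4]
gripper_width: 0.006
gripper_force: 0.0
```

```bash
cat > kn.py <<'E'
from plan import *
def st():
    s=sense(); R=np.array(s['ee_rot']); Rv=np.c_[-Y,-np.array([np.cos(yw),np.sin(yw),0]),[0,0,-1.]]
    print('tcp',(np.array(s['tcp_pos'])*1000).round(1),'turn',Ro.from_matrix(Rv@R.T).as_rotvec().round(3),'to A',((np.array([.4975,.2,.15])-s['tcp_pos'])*1000).round(1),'w',round(s['gripper_width'],2),np.round(s['wrist_force'],1))
E
python3 -c "
from kn import *
st()"
```

```text
tcp [507.1 166.8 250.8] turn [0.051 0.109 0.012] to A [  -9.6   33.2 -100.8] w 0.01 [ 0.6 -0.5  0.4]
```

Request:
drive_tool --pt "0 -5 17 0 0.025 0.055 0.006" --pt "0 -5 16 -10 0.025 0.055 0.006" --pt "0 0 0 -30 0 0 0" --pt "0 0 0 -30 0 0 0" --pt "0 0 0 -25 0 0 0"

```text
time_s: 12.12
tcp_pos: [0.4957, 0.1993, 0.1555]
ee_rot: [[-0.268, -0.963, -0.0], [-0.963, 0.268, 0.0], [-0.0, 0.0, -1.0]]
wrist_force: [-1.0, -0.5, 0.0]
gripper_width: 0.004
gripper_force: 0.0
```

Request:
drive_tool --pt "0 0 0 0 0 0 0" --pt "0 0 0 0 0 0 0"

```text
time_s: 12.28
tcp_pos: [0.4961, 0.1996, 0.1568]
ee_rot: [[-0.267, -0.964, -0.001], [-0.964, 0.267, -0.001], [0.001, 0.0, -1.0]]
wrist_force: [1.2, 0.4, 0.6]
gripper_width: 0.011
gripper_force: 0.0
```

```bash
python3 -c "
from kn import *
st()"
```

```text
tcp [496.1 199.6 156.8] turn [ 0.001 -0.001 -0.002] to A [ 1.4  0.4 -6.8] w 0.01 [1.2 0.4 0.6]
```

Request:
drive_tool --pt "0 10 -3 -7 0 0 0" --pt "0 14 -4 0 0 0 0" --pt "0 14 -4 0 0 0 0" --pt "0 14 -4 0 0 0 0" --pt "0 0 0 0 0 0 0"

```text
time_s: 12.7
tcp_pos: [0.5538, 0.1862, 0.1615]
ee_rot: [[-0.264, -0.964, 0.012], [-0.964, 0.264, 0.003], [-0.006, -0.011, -1.0]]
wrist_force: [-11.5, -2.9, 33.1]
gripper_width: 0.003
gripper_force: 13.2
```

Request:
drive_tool --pt "0 14 -4 0 0 0 0" --pt "0 14 -4 0 0 0 0" --pt "0 14 -4 0 0 0 0" --pt "0 0 0 0 0 0 0"

```text
time_s: 13.03
tcp_pos: [0.5946, 0.1742, 0.1529]
ee_rot: [[-0.268, -0.963, 0.007], [-0.963, 0.268, 0.004], [-0.006, -0.006, -1.0]]
wrist_force: [0.2, -0.1, -0.4]
gripper_width: 0.003
gripper_force: 0.0
```

Run:
```python
from kn import *
st()
sc=capture('scene'); C=cloud(sc); f=sc['frame'].astype(int); x,y,z=C[...,0],C[...,1],C[...,2]
k=(x>.53)&(x<.7)&(y>.12)&(y<.22)&(z>.12)&(f[...,0]>f[...,2]*2)
print('knob',C[k].mean(0).round(4),k.sum())
```

```text
tcp [594.6 174.2 152.9] turn [-0.004  0.007 -0.001] to A [-97.1  25.8  -2.9] w 0.0 [ 0.2 -0.1 -0.4]
knob [0.6298 0.177  0.2936] 117
```

Run:
```python
from kn import *
sc=capture('scene'); tp=capture('top')
save('s7',np.hstack([cv2.resize(sc['frame'][130:340,160:440],(400,300)),cv2.resize(tp['frame'][100:250,150:350],(400,300))]))
for n,p in(('scene',sc),('top',tp)):
    C=cloud(p); 
    for m in masks_of('clamp_tip',p)[:2]: print(n,round(m['p'],2),np.nanmedian(C[m['region']],0).round(3),m['region'].sum())
```

```text
scene 0.4 [0.654 0.056 0.081] 6073
```

View pics/s7.png

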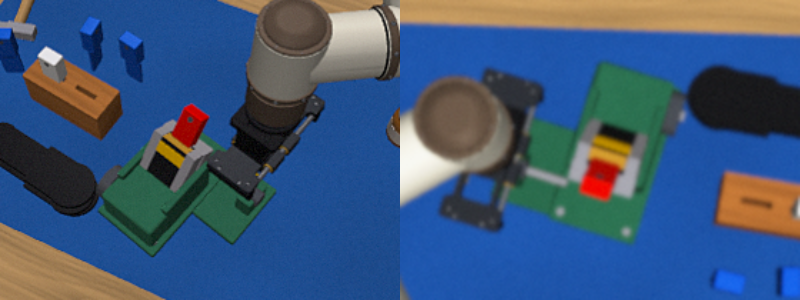

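The knob is hidden under the gripper. I'll lift straight up and look.

Request:
drive_tool --pt "0 0 0 25 0 0 0" --pt "0 0 0 35 0 0 0" --pt "0 0 0 35 0 0 0" --pt "0 -25 7 10 0 0 0" --pt "0 -35 9 0 0 0 0"

```text
time_s: 13.7
tcp_pos: [0.5336, 0.1915, 0.2593]
ee_rot: [[-0.268, -0.963, 0.009], [-0.963, 0.268, 0.006], [-0.008, -0.007, -1.0]]
wrist_force: [0.1, 0.8, 0.3]
gripper_width: 0.002
gripper_force: 0.0
```

Request:
drive_tool --pt "0 -35 9 0 0 0 0" --pt "0 -35 9 0 0 0 0" --pt "0 0 0 0 0 0 0"

```text
time_s: 13.95
tcp_pos: [0.4559, 0.2087, 0.2563]
ee_rot: [[-0.263, -0.965, 0.0], [-0.965, 0.263, 0.003], [-0.003, 0.001, -1.0]]
wrist_force: [0.6, -0.6, -0.9]
gripper_width: 0.003
gripper_force: 0.0
```

```bash
cat >> kn.py <<'E'
def knob():
    for n in('scene','top'):
        p=capture(n); C=cloud(p); f=p['frame'].astype(int); x,y,z=C[...,0],C[...,1],C[...,2]
        k=(x>.5)&(x<.72)&(y>.12)&(y<.23)&(z>.11)&(z<.2)&(f[...,0]>f[...,2]*2)&(f[...,1]>f[...,2]*1.6)
        if k.sum()<10: print(n,'no knob');continue
        c=C[k].mean(0); e=c-piv; print(n,'knob surf mean',c.round(4),k.sum(),'q~',round(np.arctan2(e@Xs,e[2])+.5,2))
        m=(f[...,0]>2.2*f[...,1])&(f[...,0]>100)
        D=(C-M)@RT; m&=(abs(D[...,0])<.04)&(abs(D[...,1])<.05)&(D[...,2]>.054)&(D[...,2]<.1)
        rect(D,m,'gauge top')
O=np.array([M[0],M[1],0]); Xs=np.array([np.cos(yw),np.sin(yw),0]); piv=O-.03*Xs+.13*Y+np.array([0,0,.064])
E
python3 -c "
from kn import *
st();knob()"
```

```text
tcp [455.9 208.7 256.3] turn [-0.003  0.    -0.006] to A [  41.6   -8.7 -106.3] w 0.0 [ 0.6 -0.6 -0.9]
scene knob surf mean [0.624  0.1695 0.1704] 137 q~ 0.76
gauge top 114 [-0.4  3.3] [28. 38.] 1.5 z 0.0587
top knob surf mean [0.6156 0.1641 0.1703] 92 q~ 0.7
gauge top 134 [-2.2 -0.3] [25.9 39.6] 0.1 z 0.0598
```

The push worked: the lever is at about 0.72 rad and the gauge hasn't moved. I'll come down behind the knob again and finish the stroke.

Request:
drive_tool --pt "0 35 -9 0 0 0 0" --pt "0 35 -9 0 0 0 0" --pt "0 37 -9 -10 0 0 0" --pt "0 0 0 -30 0 0 0" --pt "0 0 0 -30 0 0 0"

```text
time_s: 14.47
tcp_pos: [0.5715, 0.181, 0.1848]
ee_rot: [[-0.27, -0.963, 0.004], [-0.963, 0.27, 0.004], [-0.005, -0.003, -1.0]]
wrist_force: [0.3, -0.0, -0.6]
gripper_width: 0.004
gripper_force: 0.0
```

Request:
drive_tool --pt "0 0 0 -30 0 0 0" --pt "0 0 0 0 0 0 0" --pt "0 0 0 0 0 0 0"

```text
time_s: 14.72
tcp_pos: [0.5683, 0.1807, 0.1542]
ee_rot: [[-0.267, -0.964, -0.001], [-0.964, 0.267, -0.001], [0.001, 0.001, -1.0]]
wrist_force: [-0.5, -0.0, 1.7]
gripper_width: 0.005
gripper_force: 0.0
```

```bash
python3 -c "
from kn import *
st()"
```

```text
tcp [568.3 180.7 154.2] turn [ 0.    -0.001 -0.002] to A [-70.8  19.3  -4.2] w 0.0 [-0.5 -0.   1.7]
```

Request:
drive_tool --pt "0 13 -4 0 0 0 0" --pt "0 13 -3 0 0 0 0" --pt "0 10 -3 0 0 0 0" --pt "0 6 -2 0 0 0 0" --pt "0 0 0 0 0 0 0"

```text
time_s: 15.13
tcp_pos: [0.612, 0.1696, 0.157]
ee_rot: [[-0.267, -0.964, 0.004], [-0.964, 0.267, 0.003], [-0.004, -0.003, -1.0]]
wrist_force: [0.5, -0.8, -0.3]
gripper_width: 0.005
gripper_force: 0.0
```

Request:
drive_tool --pt "0 4 -1 0 0 0 0" --pt "0 3 -1 0 0 0 0" --pt "0 0 0 0 0 0 0"

```text
time_s: 15.38
tcp_pos: [0.6174, 0.1676, 0.1559]
ee_rot: [[-0.267, -0.964, 0.002], [-0.964, 0.267, 0.002], [-0.003, -0.001, -1.0]]
wrist_force: [-0.4, 0.0, 0.1]
gripper_width: 0.005
gripper_force: 0.2
```

Request:
drive_tool --pt "0 4 -1 0 0 0 0" --pt "0 3 -1 0 0 0 0" --pt "0 0 0 0 0 0 0"

```text
time_s: 15.63
tcp_pos: [0.6241, 0.1657, 0.1556]
ee_rot: [[-0.267, -0.964, 0.001], [-0.964, 0.267, 0.002], [-0.002, -0.0, -1.0]]
wrist_force: [-1.3, 0.6, 1.4]
gripper_width: 0.006
gripper_force: 1.1
```

Request:
drive_tool --pt "0 3 -1 0 0 0 0" --pt "0 0 0 0 0 0 0"

```text
time_s: 15.8
tcp_pos: [0.6248, 0.1653, 0.1554]
ee_rot: [[-0.267, -0.964, -0.004], [-0.964, 0.267, 0.003], [-0.002, 0.005, -1.0]]
wrist_force: [-7.8, 4.1, 4.1]
gripper_width: 0.007
gripper_force: 4.6
```

Request:
drive_tool --pt "0 2 -0.5 0 0 0 0" --pt "0 0 0 0 0 0 0"

```text
time_s: 15.97
tcp_pos: [0.6251, 0.1652, 0.1553]
ee_rot: [[-0.266, -0.964, -0.007], [-0.964, 0.266, 0.003], [-0.001, 0.008, -1.0]]
wrist_force: [-12.2, 5.2, 5.3]
gripper_width: 0.003
gripper_force: 6.8
```

Request:
drive_tool --pt "0 -15 4 0 0 0 0" --pt "0 -20 5 10 0 0 0" --pt "0 0 0 35 0 0 0" --pt "0 -20 5 35 0 0 0" --pt "0 -35 9 20 0 0 0"

```text
time_s: 16.38
tcp_pos: [0.5422, 0.1874, 0.259]
ee_rot: [[-0.268, -0.963, 0.008], [-0.963, 0.268, 0.003], [-0.005, -0.007, -1.0]]
wrist_force: [-0.2, 0.8, 1.0]
gripper_width: 0.004
gripper_force: 0.0
```

Request:
drive_tool --pt "0 -35 9 0 0 0 0" --pt "0 -35 9 0 0 0 0" --pt "0 0 0 0 0 0 0" --pt "0 0 0 0 0 0 0"

```text
time_s: 16.72
tcp_pos: [0.4684, 0.2056, 0.2569]
ee_rot: [[-0.264, -0.965, 0.004], [-0.964, 0.264, 0.004], [-0.005, -0.003, -1.0]]
wrist_force: [-0.3, -0.2, 0.4]
gripper_width: 0.005
gripper_force: 0.0
```

```bash
python3 -c "
from kn import *
st();knob()"
```

```text
tcp [468.4 205.6 256.9] turn [-0.004  0.004 -0.005] to A [  29.1   -5.6 -106.9] w 0.0 [-0.3 -0.2  0.4]
scene knob surf mean [0.6474 0.1629 0.161 ] 136 q~ 0.99
gauge top 116 [0.7 4.3] [38.2 28.1] 90.0 z 0.0587
top knob surf mean [0.6392 0.1572 0.1614] 89 q~ 0.94
gauge top 130 [-1.9 -0.3] [38.6 26.6] 87.5 z 0.0597
```

The lever is at its stop (about 0.97 rad), the gauge is home, and the arm is clear of everything.

```bash
python3 -c "
from station import finish_job
print(finish_job())"
```

```text
the job is handed in; nothing more can be done
None
```

The job is handed in: the red gauge sits home in the throat, the clamp lever is closed against its stop (about 0.97 rad by camera), and the arm is clear of everything; the hand-in returned no verdict.

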